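Prop open the lid of a slide incubation chamber

ROBOT

A 6-joint arm with a two-finger parallel gripper is mounted at the origin on a cart in front of the work surface, level with it; the furniture and walls round the work are solid. World frame = base frame: x ahead of the robot, y to its left, z up, the work surface at z = 0. Lengths are in m, angles in rad, forces in N, time in s.
With the tool pointing down it reaches from about 0.375 to 0.975 m from the base axis. Payload 3.8 kg.
Tool frame: the origin (TCP) lies where the fingers leave the gripper's body, on its centre line; the fingertips stand 73 mm ahead of it and the grasp point (between the pads) lies 54 mm ahead of it (nose_length is the distance from the TCP to the fingertips, in m); z points along the fingers, y is the line along which they close (so a half turn about z gives the same grasp; the last joint's range is limited). The gripper opens to 85 mm and grips with 20 to 120 N. Pads are 22 mm wide; open, the fingers measure 114 mm over their backs; the gripper's body (76 mm by 85 mm) begins 54 mm behind the grasp point. The pads swing forward as they close: fully open they stand 13 mm farther back than shut.
Start: joints at [1.187, 0.264, 1.604, -0, 1.274, -0.037], TCP at [0.229, 0.635, 0.304] pointing down, gripper open.
Joint ranges: [-2.63, 2.63], [-0.94, 2.18], [0.31, 2.57], [-1.31, 4.45], [0, 2.66], [-2.55, 2.55]. Speed limits (rad/s): [2.57, 2.57, 3.14, 3.14, 3.14, 3.14].

INTERFACE

Orientations are given as a rotation vector (axis times angle).
In Python, from workcell import read_state, read_camera, calibration, finish_job, look_for, cut_out, tip_of, nose_length gives the robot as it stands.
- The arm moves only by the tool step_arm, never from a script. Its argument "targets" is a list of rows, each a list of 3 entries, a list of its own where there are three numbers: the turn, a rotation vector about the tool's x, y, z in rad, then the shift along the tool's x, y, z in mm, then the finger opening in mm, from 0 to 85.4. In form: [[[ax, ay, az], [x, y, z], grip], ...]. A call has 1 to 5 rows; each row shifts and turns the commanded pose from where the row before left it, along the tool's axes as they then stand; what a row does not reach is not made up. A row lasts 1/12 s, in which the tool goes at most 41.7 mm and 7.16 degrees, less where a joint would pass 70% of its speed; a pose out of reach is approached as far as the arm can. A call with a gripper value outside its range is refused whole. The fingers move at their own pace and stop on an object; "grip_force" is the grip in N (left out, the last holds). Time passes only in rows, so rows that do not move let the fingers close. It gives the time, the measured TCP pose, the force, the opening and the grip force at its end, in the units of the state.
- read_state(): the state, without advancing time (a new reading comes with each control period).
- read_camera(name): name is "scene" or "top"; returns the picture (420x560x3 uint8, red, green, blue); there is no depth.
- calibration(name): a dict with "camera_matrix" (3x3 intrinsics, pixels), "R" (3x3) and "t" (3): a world point X has camera coordinates R X + t. Camera axes: x right, y down, z forward; pixel columns grow to the right and rows downward; lengths in m; the calibration is good to about 2 mm. A picture is of the moment at which its call begins. calibration takes no time and is no camera call.
- finish_job(): hands the job in; it is judged then, once.
Trained networks look in the newest picture that a camera, given by its name, has taken for a name from the list of things; names that differ only in an ending like _2 or _b are one class to them, and where a whole thing is asked for, a point or a joint stands for the part that bears it (a point fixed in the world has none). Each returns a list of dicts, best first, with "score" (0 to 1); they miss things now and then, are a little off and sometimes report something else, mostly with a low value. They report only what shows in the picture. A call takes as long as a camera call.
- look_for(camera, query): "extent" ([left, top, right, bottom] in pixels, round what is visible of it).
- cut_out(camera, query): "region" (420x560 bool, what is visible of it) and "extent" ([left, top, right, bottom] in pixels, round what is visible of it).
- tip_of(camera, query): "at" ([row, column] in pixels: a listed point, or the origin of a listed thing).
The state is a dict: "time": time; "q": joint angles; "joint_vel": joint speeds; "joint_torque": joint torques, N m; "tool_pos": TCP position; "tcp_rot": TCP orientation; "wrist_force": force on the tool from outside, world axes, zero at the start; "torque": the same for the moment, N m; "width": opening from 0.0 (shut) to 1.0 (fully open); "grip_force": force on a finger pad.
Only numpy, scipy, OpenCV 4.12 (cv2) and the standard library are available. Lean on these libraries where they do the work, as an engineer would, in place of code of your own. Each camera call takes 0.05 s, during which the arm holds its last target. There are 200 camera calls.

TASK

The slide incubation chamber has to stand open on its prop. Gently lift the blue lid (it has a black knob in front) well up, then swing the prop rod with the orange sleeve, which hangs from the lid's right side, forward over the green block, feel for the holding hole and seat the rod's foot fully home in it, so that the lid stands propped. The block may be clamped anywhere along its short track, so search lightly and do not press hard; leave the things standing round the chamber where they are.

Things in the scene. Friction and masses are not known exactly. Their poses are not given: they have to be found in the camera images.
- chamber: White tray, outside 220 (x) x 220 (y) x 70 (z) mm, fixed to the table; place and yaw vary. Origin: centre of its underside; x to the back (hinge side), y to its left, z up. A 12 mm high apron runs along its right side out to y = -175 mm. Lid hinge axis: parallel to y at chamber x = 105, z = 74 mm. Prop rod and hole both lie in the plane y = -145 mm.
- track_front (a point): Front end of the green hole block's track, chamber (-76, -145, 35) mm, level with the block's top face. The block (76 x 34 x 23 mm) is clamped firmly; its place is not measured: its central hole lies anywhere from 4 to 36 mm behind this point (chamber +x). Hole: round, 11 mm wide, 1 mm bevel, 12 mm deep (floor at chamber z = 23 mm), upright.
- lid (a joint): Lid angle, rad: 0 shut, grows as it opens, stop at 1.25. Lid about 0.45 kg; its stiff friction hinge (0.6 N m) holds it where it is left; about 5 N at the knob lifts it. With the rod's foot home the lid stands at about 0.82 to 0.92; from about 1.05 up the foot swings freely over the block. Pulling the rod down (about 3 N) draws the lid down.
- lid_knob (a point): Centre of the black lifting knob at the lid's front edge: a cylinder 18 mm in diameter, 20 mm long, axis parallel to chamber y; grip it from above across its flat ends (along y). 22 mm in front of the lid's edge, 243 mm from the hinge axis; 75 mm above the table when shut. It turns with the lid, also between the gripper's pads.
- rod: Steel prop rod, 8 mm thick (last 24 mm: 6 mm), 200 mm from pivot to foot tip, 60 g. Origin at the pivot, on the lid's right side, 185 mm from the hinge axis (at hinge height when shut); its x axis points along the rod to the foot. It swings freely about a line parallel to chamber y. Lid shut: foot rests on the apron; lid beyond about 0.9 rad: it hangs plumb behind the block.
- rod_sleeve (a point): Centre of the rod's orange grip sleeve, 13 mm in diameter, 50 mm long, on the rod's axis 85 mm from the foot's tip. Grip it across y, the tool tilted some 40 degrees so that the gripper's body stays on the robot's side of the lid.
- rod_foot (a point): Tip of the rod's round foot, a pin 6 mm thick. Home in the hole it lies at chamber z = 23 mm; resting on the block's top face at 35 mm. The rod leans a few degrees (foot toward the robot) when home.
- vial_b_mid (a point): Small glass vial with a red cap, 23 mm across, 49 mm high, loose, left of the chamber; centre. Leave it alone.
- specimen_cup_mid (a point): Specimen cup with a yellow lid, 65 mm across, 64 mm high, loose, right of the chamber; centre. Leave it alone.
- stain_blue_mid (a point): Dropper bottle with a blue cap, 37 mm across, 98 mm high, loose, left of the chamber; centre. Leave it alone.

How it is judged:
By the outcome, as a careful person would: the job done as asked, in the order asked, and still so for the second after the job is handed in, with the robot touching nothing.
It also fails if it takes over 72 s, if anything falls off the work surface, if the arm or the gripper's body presses on something with over 40 N, if the wrist force passes 120 N, or if a joint passes its speed limit or range.

## Working session

There is one attempt and no reset: what is moved stays moved. The work goes in short steps, Python scripts to look and compute and a tool call to move; the robot and the scene stay as the last step left them, time stands still between calls to the robot, and variables do not carry over. Pictures are saved under pics/ and viewed, at most 10 in all, crops included, and the job is handed in when it is done.

Besides the shell and the picture viewer there is one more tool, called after "Call:" as name(argument=value, ...), one argument or row to a line, values as JSON. step_arm: Moves the arm, as the interface text tells. Its arguments: {"type":"object","properties":{"targets":{"type":"array","items":{"type":"array"}},"grip_force":{"type":"number"}},"required":["targets"]}

```bash
mkdir -p pics; ls
cat > h.py <<'E'
import numpy as np, cv2
from workcell import *
from scipy.spatial.transform import Rotation as R
def snap(cam,fn=None):
    im=read_camera(cam)
    if fn: cv2.imwrite('pics/'+fn,im[:,:,::-1])
    return im
def proj(cam,X):
    c=calibration(cam);p=np.array(c['camera_matrix'])@(np.array(c['R'])@np.array(X,float)+np.array(c['t']));return p[:2]/p[2]
def ray(cam,uv):
    c=calibration(cam);Rm=np.array(c['R']);t=np.array(c['t'])
    d=Rm.T@np.linalg.solve(np.array(c['camera_matrix']),[uv[0],uv[1],1.]);return -Rm.T@t,d/np.linalg.norm(d)
def atz(cam,uv,z):
    o,d=ray(cam,uv);return o+d*(z-o[2])/d[2]
def tri(uvs):
    A=np.zeros((3,3));b=np.zeros(3);L=[]
    for cam,uv in uvs.items():
        o,d=ray(cam,uv);P=np.eye(3)-np.outer(d,d);A+=P;b+=P@o;L.append((o,d))
    X=np.linalg.solve(A,b);return X,[round(1e3*np.linalg.norm(np.cross(d,X-o)),1) for o,d in L]
E
python3 - <<'E'
from h import *
ims=[snap('scene','a_s.png'),snap('top','a_t.png')]
np.set_printoptions(precision=3,suppress=True)
for c in ('scene','top'): print(c,ray(c,(280,210)))
for q in ['chamber','lid_knob','rod','rod_sleeve','rod_foot']:
    d={}
    for c in ('scene','top'):
        r=tip_of(c,q)
        for x in r[:2]: print(q,c,np.round(x['at'],1),round(x['score'],2))
        if r: d[c]=r[0]['at'][::-1]
    if len(d)==2: print('  ',*tri(d))
s=read_state();print(s['tool_pos'],s['tcp_rot'],nose_length,s['time'])
E
```

```text
pics
scene (array([-0.01 ,  0.295,  0.528]), array([ 0.707, -0.451, -0.545]))
top (array([ 0.415, -0.073,  0.954]), array([ 0.233, -0.03 , -0.972]))
chamber scene [250.5 242.7] 0.73
chamber scene [196.4 342.2] 0.42
chamber top [239.9 239.9] 0.78
chamber top [216.3 352. ] 0.17
   [ 0.589 -0.001 -0.001] [np.float64(2.5), np.float64(2.5)]
lid_knob scene [254.7 285.9] 0.7
lid_knob top [296.6 247.5] 0.75
   [ 0.456 -0.012  0.075] [np.float64(1.5), np.float64(1.5)]
rod scene [211.6 325.9] 0.52
rod top [255.6 312.5] 0.91
   [ 0.521 -0.152  0.077] [np.float64(1.7), np.float64(1.7)]
rod_sleeve scene [204.1 293.1] 0.63
rod_sleeve top [210.1 301.5] 0.64
   [ 0.628 -0.147  0.039] [np.float64(1.4), np.float64(1.4)]
rod_foot top [178.9 292.7] 0.68
rod_foot top [235.9 244.1] 0.37
[0.229 0.635 0.304] [0.542 3.094 0.   ] 0.0726 0.6
```

View pics/a_s.png

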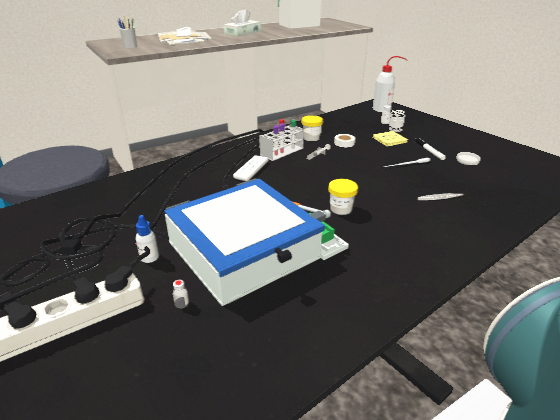

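View pics/a_t.png

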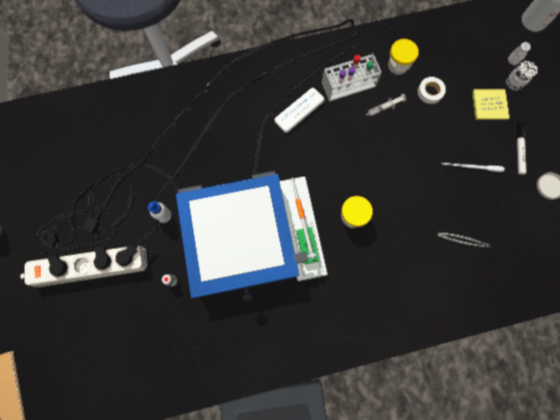

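Scene view: blue lid about (245,225), black knob at (285,256), green block and rod behind the lid's right side near (325,225), cup (342,195). Top view: lid (238,235), knob (247,296), orange sleeve (299,208), green block (306,240), cup (357,211), bottle (158,211), vial (169,281). The network points agree with the picture, so next I fit the chamber pose.

```bash
cat >> h.py <<'E'
def plan(P0,R0,way):
    """way: list of (P,R,n,grip); prints rounded tool-frame rows, tracking rounding"""
    P=np.array(P0);Q=R0
    for (Pt,Rt,n,g) in way:
        rows=[]
        Ps=P.copy();Qs=Q;dv=(Qs.inv()*Rt).as_rotvec()
        for i in range(1,n+1):
            Pi=Ps+(np.array(Pt)-Ps)*i/n;Qi=Qs*R.from_rotvec(dv*i/n)
            w=np.round((Q.inv()*Qi).as_rotvec(),3);s=np.round(Q.inv().apply(Pi-P)*1e3,1)
            P=P+Q.apply(s/1e3);Q=Q*R.from_rotvec(w);rows.append([w.tolist(),s.tolist(),g])
        print(str(rows).replace(' ',''))
    return P,Q
def cw(ch,p):
    c,s=np.cos(ch[2]),np.sin(ch[2]);return np.array([ch[0]+c*p[0]-s*p[1],ch[1]+s*p[0]+c*p[1],p[2]])
def tool(ch,tilt,sgn=1):
    """tool y along chamber y, z pointing down, tilted forward (z toward chamber +x) by tilt"""
    z=np.array([np.sin(tilt),0,-np.cos(tilt)]);y=np.array([0,1.,0])*sgn;x=np.cross(y,z)
    return R.from_euler('z',ch[2])*R.from_matrix(np.c_[x,y,z])
E
python3 - <<'E'
from h import *
from scipy.optimize import least_squares
O=np.array([[.589,-.001],[.456,-.012],[.521,-.152]]);M=[[0,0,0],[-.138,0,.075],[-.080,-.145,.074]]
f=lambda c:np.r_[[ (cw(c,m)[:2]-o) for m,o in zip(M,O)]].ravel().tolist()+[(np.array([-np.sin(c[2]),np.cos(c[2])])@(np.array([.628,-.147])-c[:2])+.145)]
r=least_squares(f,[.589,0,.08]);ch=r.x;print(ch,np.round(r.fun*1e3,1))
np.save('ch.npy',ch)
for p in [(-.11,.11,.08),(-.11,-.11,.08),(.11,.11,.08),(-.138,0,.075),(-.076,-.145,.035)]: print(p,proj('top',cw(ch,p)).round(),proj('scene',cw(ch,p)).round())
s=read_state();k=cw(ch,(-.138,0,.075));T=tool(ch,0)
A=k+[0,0,.150];B=k+[0,0,.054+.007]
print(A,B)
plan(s['tool_pos'],R.from_rotvec(s['tcp_rot']),[(A,T,20,60),(B,T,5,50)])
E
```

```text
[ 0.59138081 -0.0025311   0.065508  ] [ 2.4 -1.5 -2.3  0.4  0.  -0.5 -1.6]
(-0.11, 0.11, 0.08) [191. 295.] [220. 270.]
(-0.11, -0.11, 0.08) [298. 273.] [324. 224.]
(0.11, 0.11, 0.08) [176. 192.] [164. 209.]
(-0.138, 0, 0.075) [248. 298.] [285. 255.]
(-0.076, -0.145, 0.035) [310. 256.] [324. 228.]
[ 0.4536768  -0.01156474  0.225     ] [ 0.4536768  -0.01156474  0.136     ]
[[[0.0,0.0,-0.021],[-21.5,-26.6,3.9],60],[[0.0,0.0,-0.02],[-21.0,-27.0,4.0],60],[[0.0,0.0,-0.021],[-20.4,-27.5,3.9],60],[[0.0,0.0,-0.02],[-19.9,-27.8,4.0],60],[[0.0,0.0,-0.021],[-19.2,-28.3,3.9],60],[[0.0,0.0,-0.021],[-18.7,-28.6,4.0],60],[[0.0,0.0,-0.02],[-18.1,-29.1,3.9],60],[[0.0,0.0,-0.021],[-17.5,-29.4,4.0],60],[[0.0,0.0,-0.021],[-16.9,-29.7,3.9],60],[[0.0,0.0,-0.02],[-16.2,-30.2,3.9],60],[[0.0,0.0,-0.021],[-15.6,-30.4,4.0],60],[[0.0,0.0,-0.02],[-15.0,-30.7,3.9],60],[[0.0,0.0,-0.021],[-14.4,-31.1,4.0],60],[[0.0,0.0,-0.021],[-13.7,-31.3,3.9],60],[[0.0,0.0,-0.02],[-13.1,-31.6,4.0],60],[[0.0,0.0,-0.021],[-12.4,-31.9,3.9],60],[[0.0,0.0,-0.02],[-11.8,-32.1,4.0],60],[[0.0,0.0,-0.021],[-11.1,-32.4,3.9],60],[[0.0,0.0,-0.021],[-10.4,-32.6,3.9],60],[[0.0,0.0,-0.02],[-9.8,-32.8,4.0],60]]
[[[0.0,0.0,-0.0],[0.0,0.0,17.8],50],[[0.0,0.0,-0.0],[0.0,0.0,17.8],50],[[0.0,0.0,-0.0],[0.0,0.0,17.8],50],[[0.0,0.0,-0.0],[0.0,0.0,17.8],50],[[0.0,0.0,-0.0],[0.0,0.0,17.8],50]]
```

The projected lid corners and knob match the picture, so I move above the knob.

Call:
step_arm(
  targets=[
    [[0,0,-0.021],[-21.5,-26.6,4],60],
    [[0,0,-0.02],[-21,-27,4],60],
    [[0,0,-0.021],[-20.4,-27.5,4],60],
    [[0,0,-0.02],[-19.9,-27.8,4],60],
    [[0,0,-0.021],[-19.2,-28.3,4],60],
  ],
)

```text
time: 1.02
tool_pos: [0.2857, 0.4718, 0.2838]
tcp_rot: [0.38, 3.118, 0.0]
wrist_force: [1.0, -0.1, -0.6]
width: 0.7
grip_force: 0.0
```

Call:
step_arm(
  targets=[
    [[0,0,-0.021],[-18.7,-28.6,4],60],
    [[0,0,-0.02],[-18.1,-29.1,4],60],
    [[0,0,-0.021],[-17.5,-29.4,4],60],
    [[0,0,-0.021],[-16.9,-29.7,4],60],
    [[0,0,-0.02],[-16.2,-30.2,4],60],
  ],
)

```text
time: 1.43
tool_pos: [0.3418, 0.3101, 0.264]
tcp_rot: [0.219, 3.133, 0.001]
wrist_force: [1.4, 1.4, -0.0]
width: 0.702
grip_force: 0.0
```

Call:
step_arm(
  targets=[
    [[0,0,-0.021],[-15.6,-30.4,4],60],
    [[0,0,-0.02],[-15,-30.7,4],60],
    [[0,0,-0.021],[-14.4,-31.1,4],60],
    [[0,0,-0.021],[-13.7,-31.3,4],60],
    [[0,0,-0.02],[-13.1,-31.6,4],60],
  ],
)

```text
time: 1.85
tool_pos: [0.3979, 0.1485, 0.2442]
tcp_rot: [0.057, 3.14, 0.001]
wrist_force: [0.0, 0.6, 0.4]
width: 0.704
grip_force: 0.0
```

Call:
step_arm(
  targets=[
    [[0,0,-0.021],[-12.4,-31.9,4],60],
    [[0,0,-0.02],[-11.8,-32.1,4],60],
    [[0,0,-0.021],[-11.1,-32.4,4],60],
    [[0,0,-0.021],[-10.4,-32.6,4],60],
    [[0,0,-0.02],[-9.8,-32.8,4],60],
  ],
)

```text
time: 2.27
tool_pos: [0.4541, -0.0134, 0.2242]
tcp_rot: [-0.104, 3.139, -0.0]
wrist_force: [0.7, 0.8, -0.7]
width: 0.702
grip_force: 0.0
```

Call:
step_arm(
  targets=[
    [[0,0,0],[0,1,20],50],
    [[0,0,0],[0,1,20],50],
    [[0,0,0],[0,0,20],50],
    [[0,0,0],[0,0,16],50],
    [[0,0,0],[0,0,12],50],
  ],
)

```text
time: 2.68
tool_pos: [0.4529, -0.0098, 0.1345]
tcp_rot: [0.101, -3.139, -0.0]
wrist_force: [0.1, 0.7, -0.2]
width: 0.587
grip_force: 0.0
```

Call:
step_arm(
  targets=[
    [[0,0,0],[0,0,0],10],
    [[0,0,0],[0,0,0],10],
    [[0,0,0],[0,0,0],10],
    [[0,0,0],[0,0,0],10],
    [[0,0,0],[0,0,0],10],
  ],
  grip_force=35,
)

```text
time: 3.1
tool_pos: [0.4537, -0.0103, 0.1365]
tcp_rot: [-0.103, 3.139, -0.003]
wrist_force: [-1.0, -5.8, -4.2]
width: 0.223
grip_force: 37.7
```

Run:
```python
from h import *
ch=np.load('ch.npy')
s=read_state();P=np.array(s['tool_pos']);print(P,s['width']*85,s['wrist_force'],s['torque'],s['grip_force'])
snap('scene');print([ (np.round(x['at'],1),round(x['score'],2)) for x in tip_of('scene','lid_knob')[:2]])
snap('top','b_t.png');print([ (np.round(x['at'],1),round(x['score'],2)) for x in tip_of('top','lid_knob')[:2]])
# arc
rows=[];prev=np.array([-.243*1,.001]);
off=R.from_euler('z',ch[2])
N=30;Q0=R.from_rotvec(s['tcp_rot'])
f=lambda a:np.array([-.243*np.cos(a),0,.243*np.sin(a)])
a=[1.15*(3*(i/N)**2-2*(i/N)**3) for i in range(N+1)]
for i in range(N):
    d=Q0.inv().apply(off.apply(f(a[i+1])-f(a[i])))*1e3;rows.append(d.round(1).tolist())
print(rows)
```

```text
[ 0.45370717 -0.01034515  0.13649723] 18.989808157699105 [-0.97569105 -5.78627414 -4.16479874] [-0.63947487  0.083964   -0.06802675] 37.71037459373474
[(array([252.7, 285.6]), 0.79)]
[]
[[-0.0, -0.0, -0.9], [-0.0, -0.0, -2.6], [-0.1, -0.0, -4.3], [-0.3, -0.0, -5.7], [-0.5, -0.0, -7.1], [-0.9, -0.0, -8.3], [-1.3, -0.0, -9.4], [-1.9, -0.0, -10.3], [-2.5, -0.0, -11.1], [-3.3, -0.0, -11.6], [-4.1, -0.0, -12.0], [-4.9, -0.0, -12.3], [-5.7, -0.0, -12.3], [-6.5, -0.0, -12.2], [-7.3, -0.0, -11.9], [-7.9, -0.0, -11.5], [-8.5, -0.0, -10.9], [-8.9, -0.0, -10.2], [-9.2, -0.0, -9.5], [-9.3, -0.0, -8.6], [-9.3, -0.0, -7.7], [-9.1, -0.0, -6.8], [-8.6, -0.0, -5.9], [-8.0, -0.0, -5.0], [-7.2, -0.0, -4.2], [-6.3, -0.0, -3.4], [-5.1, -0.0, -2.6], [-3.9, -0.0, -1.8], [-2.4, -0.0, -1.1], [-0.8, -0.0, -0.4]]
```

Gripped at about 19 mm. Now I lift along the arc gently.

Call:
step_arm(
  targets=[
    [[0,0,0],[0,-1,-0.9],10],
    [[0,0,0],[0,0,-2.6],10],
    [[0,0,0],[-0.1,0,-4.3],10],
    [[0,0,0],[-0.3,0,-5.7],10],
    [[0,0,0],[-0.5,0,-7.1],10],
  ],
)

```text
time: 3.72
tool_pos: [0.4549, -0.0105, 0.1571]
tcp_rot: [-0.103, 3.139, -0.0]
wrist_force: [3.2, 0.1, -6.6]
width: 0.223
grip_force: 37.1
```

Call:
step_arm(
  targets=[
    [[0,0,0],[-0.9,0,-8.3],10],
    [[0,0,0],[-1.3,0,-9.4],10],
    [[0,0,0],[-1.9,0,-10.3],10],
    [[0,0,0],[-2.5,0,-11.1],10],
    [[0,0,0],[-3.3,0,-11.6],10],
  ],
)

```text
time: 4.13
tool_pos: [0.465, -0.0098, 0.2085]
tcp_rot: [-0.102, 3.138, 0.0]
wrist_force: [6.3, 0.7, -8.7]
width: 0.225
grip_force: 35.8
```

Call:
step_arm(
  targets=[
    [[0,0,0],[-4.1,0,-12],10],
    [[0,0,0],[-4.9,0,-12.3],10],
    [[0,0,0],[-5.7,0,-12.3],10],
    [[0,0,0],[-6.5,0,-12.2],10],
    [[0,0,0],[-7.3,0,-11.9],10],
  ],
)

```text
time: 4.55
tool_pos: [0.4928, -0.0081, 0.2687]
tcp_rot: [0.103, -3.139, 0.0]
wrist_force: [4.9, -0.6, -10.8]
width: 0.219
grip_force: 34.5
```

Call:
step_arm(
  targets=[
    [[0,0,0],[-7.9,0,-11.5],10],
    [[0,0,0],[-8.5,0,-10.9],10],
    [[0,0,0],[-8.9,0,-10.2],10],
    [[0,0,0],[-9.2,0,-9.5],10],
    [[0,0,0],[-9.3,0,-8.6],10],
  ],
)

```text
time: 4.97
tool_pos: [0.5355, -0.0054, 0.3186]
tcp_rot: [0.102, -3.135, 0.001]
wrist_force: [0.5, -2.0, -9.3]
width: 0.218
grip_force: 34.5
```

Call:
step_arm(
  targets=[
    [[0,0,0],[-9.3,0,-7.7],10],
    [[0,0,0],[-9.1,0,-6.8],10],
    [[0,0,0],[-8.6,0,-5.9],10],
    [[0,0,0],[-8,0,-5],10],
    [[0,0,0],[-7.2,0,-4.2],10],
  ],
)

```text
time: 5.38
tool_pos: [0.5784, -0.0027, 0.3488]
tcp_rot: [0.102, -3.137, 0.001]
wrist_force: [-4.6, -2.1, -3.0]
width: 0.226
grip_force: 34.4
```

Call:
step_arm(
  targets=[
    [[0,0,0],[-6.3,0,-3.4],10],
    [[0,0,0],[-5.1,0,-2.6],10],
    [[0,0,0],[-3.9,0,-1.8],10],
    [[0,0,0],[-2.4,0,-1.1],10],
    [[0,0,0],[0,0,0],10],
  ],
)

```text
time: 5.8
tool_pos: [0.597, -0.0014, 0.3581]
tcp_rot: [-0.102, 3.139, -0.001]
wrist_force: [-1.8, -2.0, -1.6]
width: 0.219
grip_force: 34.6
```

Run:
```python
from h import *
ch=np.load('ch.npy')
s=read_state();print(s['time'],s['tool_pos'],s['wrist_force'],s['width'])
snap('scene','c_s.png');d={}
for q in ['lid_knob','rod','rod_sleeve','rod_foot']:
    print(q,[(np.round(x['at'],1),round(x['score'],2)) for x in tip_of('scene',q)[:2]])
```

```text
5.8 [ 0.59704274 -0.00142675  0.35810128] [-1.76832335 -1.95425898 -1.63082585] 0.21915928201768795
lid_knob []
rod [(array([114.5, 297.1]), 0.82)]
rod_sleeve [(array([170.2, 296.2]), 0.76), (array([106.4, 236.9]), 0.56)]
rod_foot [(array([205.7, 299.1]), 0.62)]
```

View pics/c_s.png

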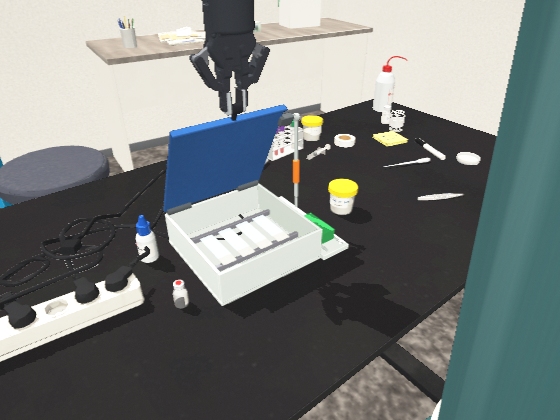

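The lid stands at about 1.15 rad with the rod hanging plumb (296,115 to 299,206); the sleeve is at (296,170) and the green block at (320,228). Now I release, retreat and measure the block and rod.

Call:
step_arm(
  targets=[
    [[0,0,0],[0,0,0],45],
    [[0,0,0],[0,0,0],45],
    [[0,0,0],[0,0,0],45],
    [[0,0,0],[0,0,-15],45],
    [[0,0,0],[0,0,-30],45],
  ],
)

```text
time: 6.47
tool_pos: [0.5948, -0.0008, 0.3975]
tcp_rot: [0.103, -3.132, -0.002]
wrist_force: [0.0, 0.7, -0.4]
width: 0.526
grip_force: 0.0
```

Call:
step_arm(
  targets=[
    [[0,0,0],[30,0,-20],45],
    [[0,0,0],[35,0,0],45],
    [[0,0,0],[35,0,0],45],
    [[0,0,0],[35,0,0],45],
    [[0,0,0],[0,0,0],45],
  ],
)

```text
time: 6.88
tool_pos: [0.4569, -0.0098, 0.4223]
tcp_rot: [0.102, -3.139, -0.001]
wrist_force: [-0.6, 0.9, -0.4]
width: 0.524
grip_force: 0.0
```

Run:
```python
from h import *
ch=np.load('ch.npy');np.set_printoptions(precision=3,suppress=True)
inv=lambda X:R.from_euler('z',-ch[2]).apply(np.array(X)-[ch[0],ch[1],0])
s=read_state();print(s['time'],s['tool_pos'],s['wrist_force'],s['width'])
I={c:snap(c,'d_%s.png'%c[0]) for c in('scene','top')}
for q in ['lid_knob','rod','rod_sleeve','rod_foot']:
    d={}
    for c in I:
        r=tip_of(c,q)
        if r: d[c]=r[0]['at'][::-1];print(q,c,np.round(d[c]),round(r[0]['score'],2))
    if len(d)==2: X,e=tri(d);print('   ch',inv(X),e)
im=I['top'];h=cv2.cvtColor(im,cv2.COLOR_RGB2HSV);m=cv2.inRange(h,(45,120,40),(85,255,255))
n,l,st,ce=cv2.connectedComponentsWithStats(m);print([(st[i],ce[i].round(1)) for i in range(1,n) if st[i,4]>40])
p=cv2.resize(im[190:290,260:360],(600,600),interpolation=cv2.INTER_CUBIC);cv2.imwrite('pics/d_crop.png',p[:,:,::-1])
for x in (-76,-40): print(proj('top',cw(ch,(x/1e3,-.145,.035))))
```

```text
6.8833 [ 0.457 -0.01   0.422] [-0.581  0.879 -0.444] 0.5240241392543912
lid_knob scene [235. 104.] 0.59
rod scene [297. 114.] 0.97
rod top [305. 183.] 0.65
   ch [ 0.025 -0.145  0.245] [np.float64(1.6), np.float64(1.6)]
rod_sleeve scene [299. 173.] 0.61
rod_sleeve top [303. 203.] 0.75
   ch [ 0.021 -0.148  0.119] [np.float64(3.3), np.float64(3.3)]
rod_foot scene [294. 208.] 0.91
rod_foot top [302. 214.] 0.52
   ch [ 0.02  -0.145  0.034] [np.float64(2.4), np.float64(2.4)]
[(array([297, 228,  22,  35, 502], dtype=int32), array([307.3, 245.3]))]
[310.182 256.052]
[306.59 239.87]
```

View pics/d_crop.png

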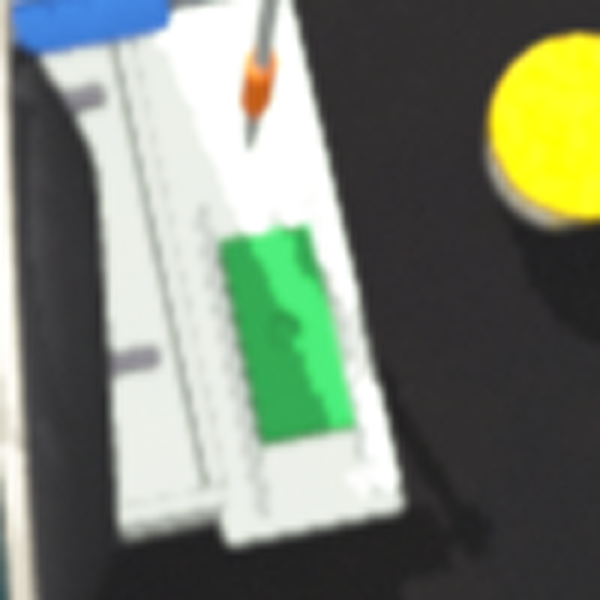

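The crop shows the green block spanning rows 235–440, with a dark hole near crop (285,322), which is top pixel (307,243.5). The rod hangs clear behind it. Next I refine the hole with a box fit and plan the sleeve grasp.

Run:
```python
from h import *
from scipy.optimize import minimize
ch=np.load('ch.npy');np.set_printoptions(precision=4,suppress=True)
for c in ('top','scene'):
    im=cv2.imread('pics/d_%s.png'%c[0])
    m=cv2.inRange(cv2.cvtColor(im,cv2.COLOR_BGR2HSV),(45,100,30),(85,255,255))
    n,l,st,ce=cv2.connectedComponentsWithStats(m);k=1+np.argmax(st[1:,4]);x,y,w,h=st[k,:4]
    g=im[y-6:y+h+6,x-6:x+w+6].astype(float);g=g[:,:,1]-.5*(g[:,:,0]+g[:,:,2]);g=(np.clip(g/60,0,1))
    print(c,st[k])
    def ren(p):
        pts=[proj(c,cw(ch,((p[0]+sx*38)/1e3,(p[1]+sy*17)/1e3,z))) for sx in(-1,1) for sy in(-1,1) for z in(.012,.035)]
        pts=(np.array(pts)-[x-6,y-6]+.5)*8
        hull=cv2.convexHull((pts*16).round().astype(np.int32))
        M=np.zeros((g.shape[0]*8,g.shape[1]*8),np.uint8);cv2.fillConvexPoly(M,hull,255,shift=4)
        return cv2.resize(M,g.shape[::-1],interpolation=cv2.INTER_AREA)/255.
    f=lambda p:np.abs(ren(p)-g).sum()
    best=min(((f((a,b)),a,b) for a in np.arange(-74,-37,1.) for b in np.arange(-152,-137,1.)))
    print(best,'at y=-145:',min((f((a,-145)),a) for a in np.arange(-74,-37,.5)))
print('hole px->world',atz('top',(307.1,243.3),.035),'ch',R.from_euler('z',-ch[2]).apply(atz('top',(307.1,243.3),.035)-[ch[0],ch[1],0]))
print('cup top',R.from_euler('z',-ch[2]).apply(atz('top',(352.3,210.5),.064)-[ch[0],ch[1],0]))
s=read_state();S=cw(ch,(.026,-.145,.127));T=tool(ch,.85);zt=T.apply([0,0,1])
plan(s['tool_pos'],R.from_rotvec(s['tcp_rot']),[(S-zt*.134,T,10,40),(S-zt*.054,T,5,40)])
```

```text
top [297 228  22  35 521]Traceback (most recent call last):
  File "<stdin>", line 17, in <module>
  File "<stdin>", line 17, in <genexpr>
  File "<stdin>", line 16, in <lambda>
  File "<stdin>", line 11, in ren
  File "h.py", line 9, in proj
    c=calibration(cam);p=np.array(c['camera_matrix'])@(np.array(c['R'])@np.array(X,float)+np.array(c['t']));return p[:2]/p[2]
ValueError: time passes only in moves, steps and waits
```

```bash
sed -i 's/^def snap/from functools import lru_cache\ncalibration=lru_cache(None)(calibration)\ndef snap/' h.py
cat > blk.py <<'E'
from h import *
ch=np.load('ch.npy');np.set_printoptions(precision=4,suppress=True)
for c in ('top','scene'):
    im=cv2.imread('pics/d_%s.png'%c[0])
    m=cv2.inRange(cv2.cvtColor(im,cv2.COLOR_BGR2HSV),(45,100,30),(85,255,255))
    n,l,st,ce=cv2.connectedComponentsWithStats(m);k=1+np.argmax(st[1:,4]);x,y,w,h=st[k,:4]
    g=im[y-6:y+h+6,x-6:x+w+6].astype(float);g=g[:,:,1]-.5*(g[:,:,0]+g[:,:,2]);g=(np.clip(g/60,0,1))
    print(c,st[k])
    def ren(p):
        pts=[proj(c,cw(ch,((p[0]+sx*38)/1e3,(p[1]+sy*17)/1e3,z))) for sx in(-1,1) for sy in(-1,1) for z in(.012,.035)]
        pts=(np.array(pts)-[x-6,y-6]+.5)*8
        hull=cv2.convexHull((pts*16).round().astype(np.int32))
        M=np.zeros((g.shape[0]*8,g.shape[1]*8),np.uint8);cv2.fillConvexPoly(M,hull,255,shift=4)
        return cv2.resize(M,g.shape[::-1],interpolation=cv2.INTER_AREA)/255.
    f=lambda p:np.abs(ren(p)-g).sum()
    best=min(((f((a,b)),a,b) for a in np.arange(-74,-37,1.) for b in np.arange(-152,-137,1.)))
    print(best,'at y=-145:',min((f((a,-145)),a) for a in np.arange(-74,-37,.5)))
iv=R.from_euler('z',-ch[2])
print('hole ch',iv.apply(atz('top',(307.1,243.3),.035)-[ch[0],ch[1],0]),'cup',iv.apply(atz('top',(352.3,210.5),.064)-[ch[0],ch[1],0]))
s=read_state();S=cw(ch,(.026,-.145,.127));T=tool(ch,.85);zt=T.apply([0,0,1])
plan(s['tool_pos'],R.from_rotvec(s['tcp_rot']),[(S-zt*.134,T,10,40),(S-zt*.054,T,5,40)])
E
python3 blk.py
```

```text
top [297 228  22  35 521]
(np.float64(83.42745098039217), np.float64(-50.0), np.float64(-145.0)) at y=-145: (np.float64(83.42745098039217), np.float64(-50.0))
scene [304 213  31  30 324]
(np.float64(361.8799019607843), np.float64(-51.0), np.float64(-144.0)) at y=-145: (np.float64(362.3034313725491), np.float64(-51.0))
hole ch [-0.0476 -0.1445  0.035 ] cup [-0.0019 -0.2522  0.064 ]
[[[0.0,-0.085,-0.0],[-5.5,-14.6,20.6],40],[[0.0,-0.085,-0.0],[-3.7,-14.6,21.0],40],[[0.0,-0.085,-0.0],[-1.9,-14.6,21.3],40],[[0.0,-0.085,-0.0],[-0.1,-14.6,21.3],40],[[0.0,-0.085,-0.0],[1.7,-14.6,21.3],40],[[0.0,-0.085,-0.0],[3.5,-14.6,21.0],40],[[0.0,-0.086,-0.0],[5.3,-14.6,20.7],40],[[0.0,-0.085,-0.0],[7.1,-14.6,20.1],40],[[0.0,-0.085,-0.0],[8.7,-14.6,19.5],40],[[-0.0,-0.085,-0.0],[10.4,-14.6,18.7],40]]
[[[-0.0,0.0,-0.0],[-0.0,0.0,16.0],40],[[-0.0,0.0,-0.0],[-0.0,0.0,16.0],40],[[-0.0,0.0,-0.0],[-0.0,0.0,16.0],40],[[-0.0,0.0,-0.0],[-0.0,0.0,16.0],40],[[-0.0,0.0,-0.0],[-0.0,0.0,16.0],40]]
```

Both cameras put the hole at about x = -50 mm, y = -145 mm. Going to pre-grasp.

Call:
step_arm(
  targets=[
    [[0,-0.085,0],[-5.5,-14.6,20.6],40],
    [[0,-0.085,0],[-3.7,-14.6,21],40],
    [[0,-0.085,0],[-1.9,-14.6,21.3],40],
    [[0,-0.085,0],[-0.1,-14.6,21.3],40],
    [[0,-0.085,0],[1.7,-14.6,21.3],40],
  ],
)

```text
time: 7.8
tool_pos: [0.4944, -0.0819, 0.3187]
tcp_rot: [-0.089, 2.711, 0.018]
wrist_force: [-0.3, 1.4, -0.4]
width: 0.468
grip_force: 0.0
```

Call:
step_arm(
  targets=[
    [[0,-0.085,0],[3.5,-14.6,21],40],
    [[0,-0.085,0],[5.3,-14.6,20.7],40],
    [[0,-0.085,0],[7.1,-14.6,20.1],40],
    [[0,-0.085,0],[8.7,-14.6,19.5],40],
    [[0,-0.085,0],[10.4,-14.6,18.7],40],
  ],
)

```text
time: 8.22
tool_pos: [0.5306, -0.1108, 0.2505]
tcp_rot: [-0.013, 2.378, -0.025]
wrist_force: [-0.6, -0.1, -0.3]
width: 0.468
grip_force: 0.0
```

Run:
```python
from h import *
ch=np.load('ch.npy');np.set_printoptions(precision=4,suppress=True)
s=read_state();iv=R.from_euler('z',-ch[2]);Q=R.from_rotvec(s['tcp_rot'])
print(s['time'],'tcp ch',iv.apply(np.array(s['tool_pos'])-[ch[0],ch[1],0]),(iv*Q).as_matrix()[:,2],s['wrist_force'])
S=cw(ch,(.026,-.145,.127));T=tool(ch,.85)
print('grasp pt to sleeve, tool frame',Q.inv().apply(S-np.array(s['tool_pos']))*1e3,(Q.inv()*T).as_rotvec())
snap('scene','e_s.png')
for q in('rod_sleeve','rod_foot'): print(q,[(np.round(x['at'],1),round(x['score'],2)) for x in tip_of('scene',q)[:1]])
```

```text
8.2167 tcp ch [-0.0677 -0.104   0.2505] [ 0.6893 -0.0592 -0.7221] [-0.6359 -0.0804 -0.2674]
grasp pt to sleeve, tool frame [ 16.4809 -32.2911 156.1596] [-0.0605 -0.0869 -0.028 ]
rod_sleeve [(array([170.2, 296.3]), 0.81)]
rod_foot [(array([206. , 297.4]), 0.73)]
```

View pics/e_s.png

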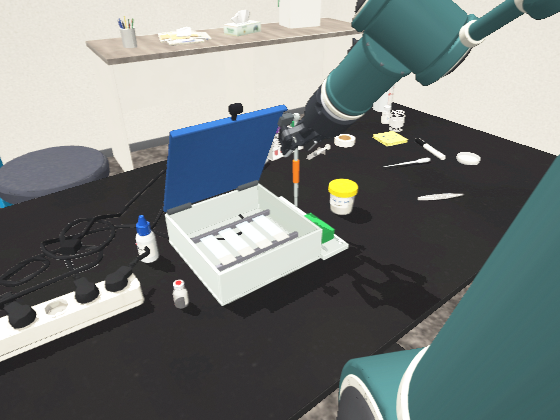

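The rod still hangs at (296,114 to 206) and the gripper is above and in front of it. The last rows were speed-limited, so I check the joints and replan from here.

Run:
```python
from h import *
ch=np.load('ch.npy');np.set_printoptions(precision=3,suppress=True)
s=read_state();print(np.array(s['q']),np.array(s['joint_vel']))
S=cw(ch,(.026,-.145,.127));T=tool(ch,.85);zt=T.apply([0,0,1])
plan(s['tool_pos'],R.from_rotvec(s['tcp_rot']),[(S-zt*.134,T,5,40)])
```

```text
[-0.37  -0.248  2.369  0.717  0.378 -2.552] [-0.008 -0.015 -0.036 -0.015  0.021  0.001]
[[[-0.011,-0.018,-0.004],[6.0,-8.6,4.7],40],[[-0.011,-0.017,-0.003],[6.2,-8.6,4.5],40],[[-0.011,-0.018,-0.004],[6.3,-8.7,4.3],40],[[-0.011,-0.017,-0.004],[6.3,-8.7,4.1],40],[[-0.011,-0.018,-0.004],[6.5,-8.6,3.9],40]]
```

Joint 6 sits on its range limit (-2.55). I back off a little and take the half-turn-equivalent grasp.

Call:
step_arm(
  targets=[
    [[0,0,0],[0,0,-25],40],
    [[0,0,0.12],[0,0,0],40],
    [[0,0,0.12],[0,0,0],40],
    [[0,0,0.12],[0,0,0],40],
    [[0,0,0.12],[0,0,0],40],
  ],
)

```text
time: 8.78
tool_pos: [0.5152, -0.1089, 0.2735]
tcp_rot: [0.546, 2.321, 0.207]
wrist_force: [-0.3, -0.4, -0.7]
width: 0.473
grip_force: 0.0
```

Call:
step_arm(
  targets=[
    [[0,0,0.12],[0,0,0],40],
    [[0,0,0.12],[0,0,0],40],
    [[0,0,0.12],[0,0,0],40],
    [[0,0,0.12],[0,0,0],40],
    [[0,0,0.12],[0,0,0],40],
  ],
)

```text
time: 9.2
tool_pos: [0.5152, -0.1089, 0.2732]
tcp_rot: [1.231, 2.096, 0.484]
wrist_force: [0.3, -0.2, -0.3]
width: 0.468
grip_force: 0.0
```

Call:
step_arm(
  targets=[
    [[0,0,0.12],[0,0,0],40],
    [[0,0,0.12],[0,0,0],40],
    [[0,0,0.12],[0,0,0],40],
    [[0,0,0.12],[0,0,0],40],
    [[0,0,0.12],[0,0,0],40],
  ],
)

```text
time: 9.62
tool_pos: [0.5152, -0.1089, 0.2733]
tcp_rot: [1.859, 1.696, 0.74]
wrist_force: [-0.2, 0.5, -0.4]
width: 0.464
grip_force: 0.0
```

Call:
step_arm(
  targets=[
    [[0,0,0.12],[0,0,0],40],
    [[0,0,0.12],[0,0,0],40],
    [[0,0,0.12],[0,0,0],40],
    [[0,0,0.12],[0,0,0],40],
    [[0,0,0.12],[0,0,0],40],
  ],
)

```text
time: 10.03
tool_pos: [0.5152, -0.1089, 0.2733]
tcp_rot: [2.392, 1.125, 0.958]
wrist_force: [0.7, 0.7, 0.8]
width: 0.47
grip_force: 0.0
```

Call:
step_arm(
  targets=[
    [[0,0,0.12],[0,0,0],40],
    [[0,0,0.12],[0,0,0],40],
    [[0,0,0.12],[0,0,0],40],
    [[0,0,0.12],[0,0,0],40],
    [[0,0,0.12],[0,0,0],40],
  ],
)

```text
time: 10.45
tool_pos: [0.5152, -0.1089, 0.2732]
tcp_rot: [2.784, 0.391, 1.121]
wrist_force: [-0.8, -0.1, -0.4]
width: 0.469
grip_force: 0.0
```

Run:
```python
from h import *
ch=np.load('ch.npy');np.set_printoptions(precision=3,suppress=True)
s=read_state();print(s['time'],np.array(s['q']),np.array(s['tool_pos']))
S=cw(ch,(.026,-.145,.127));T=tool(ch,.78,-1);zt=T.apply([0,0,1])
plan(s['tool_pos'],R.from_rotvec(s['tcp_rot']),[(S-zt*.134,T,6,40)])
```

```text
10.45 [-0.389 -0.315  2.375  0.653  0.431  0.394] [ 0.515 -0.109  0.273]
[[[0.009,0.004,0.039],[-5.6,5.7,8.2],40],[[0.009,0.003,0.04],[-5.4,6.0,8.2],40],[[0.009,0.004,0.039],[-5.2,6.3,8.0],40],[[0.009,0.003,0.04],[-5.0,6.5,8.0],40],[[0.009,0.004,0.039],[-4.7,6.9,8.0],40],[[0.009,0.003,0.039],[-4.5,7.0,7.8],40]]
```

Call:
step_arm(
  targets=[
    [[0.009,0.004,0.039],[-5.6,5.7,8.2],40],
    [[0.009,0.003,0.04],[-5.4,6,8.2],40],
    [[0.009,0.004,0.039],[-5.2,6.3,8],40],
    [[0.009,0.003,0.04],[-5,6.5,8],40],
    [[0.009,0.004,0.039],[-4.7,6.9,8],40],
  ],
)

```text
time: 10.87
tool_pos: [0.5304, -0.1451, 0.2307]
tcp_rot: [-2.902, -0.154, -1.191]
wrist_force: [0.4, 0.1, -1.2]
width: 0.471
grip_force: 0.0
```

Call:
step_arm(
  targets=[
    [[0.009,0.003,0.039],[-4.5,7,7.8],40],
    [[0,0,0],[0,0,0],40],
  ],
)

```text
time: 11.03
tool_pos: [0.5327, -0.1527, 0.2205]
tcp_rot: [-2.883, -0.099, -1.182]
wrist_force: [-0.5, 0.6, -1.3]
width: 0.469
grip_force: 0.0
```

Run:
```python
from h import *
ch=np.load('ch.npy');np.set_printoptions(precision=3,suppress=True)
s=read_state();print(s['time'],np.array(s['q']),np.array(s['tool_pos']))
S=cw(ch,(.026,-.145,.127));T=tool(ch,.78,-1);zt=T.apply([0,0,1])
plan(s['tool_pos'],R.from_rotvec(s['tcp_rot']),[(S-zt*.054,T,5,40)])
```

```text
11.0333 [-0.519 -0.145  2.362  1.062  0.46   0.114] [ 0.533 -0.153  0.22 ]
[[[-0.0,0.0,0.001],[0.3,-0.2,15.8],40],[[-0.0,0.001,0.0],[0.3,-0.2,15.7],40],[[-0.0,0.0,0.001],[0.3,-0.2,15.8],40],[[-0.0,0.001,0.001],[0.3,-0.2,15.8],40],[[-0.001,-0.0,0.0],[0.3,-0.2,15.7],40]]
```

Call:
step_arm(
  targets=[
    [[0,0,0],[0,0,16],40],
    [[0,0,0],[0,0,16],40],
    [[0,0,0],[0,0,16],40],
    [[0,0,0],[0,0,16],40],
    [[0,0,0],[0,0,15],40],
  ],
)

```text
time: 11.45
tool_pos: [0.5891, -0.1477, 0.1658]
tcp_rot: [-2.882, -0.105, -1.187]
wrist_force: [0.5, 0.4, 1.0]
width: 0.469
grip_force: 0.0
```

Call:
step_arm(
  targets=[
    [[0,0,0],[0,0,0],5],
    [[0,0,0],[0,0,0],5],
    [[0,0,0],[0,0,0],5],
    [[0,0,0],[0,0,0],5],
    [[0,0,0],[0,0,0],5],
  ],
  grip_force=22,
)

```text
time: 11.87
tool_pos: [0.5873, -0.1476, 0.1654]
tcp_rot: [-2.882, -0.102, -1.185]
wrist_force: [1.4, 1.1, -0.8]
width: 0.142
grip_force: 22.0
```

```bash
cat > meas.py <<'E'
from h import *
import sys
ch=np.load('ch.npy');np.set_printoptions(precision=4,suppress=True)
iv=R.from_euler('z',-ch[2]);inv=lambda X:iv.apply(np.array(X)-[ch[0],ch[1],0])
s=read_state();Q=R.from_rotvec(s['tcp_rot']);P=np.array(s['tool_pos'])
print(s['time'],'tcp',inv(P),'grasp',inv(P+Q.apply([0,0,.054])),'F ch',iv.apply(s['wrist_force']).round(1),'w',s['width']*85.4,s['grip_force'])
print('q',np.array(s['q']).round(2))
for c in('scene','top'): snap(c,sys.argv[1]+'_'+c[0]+'.png')
for q in ['rod','rod_sleeve','rod_foot']:
    d={}
    for c in ('scene','top'):
        r=tip_of(c,q)
        if r: d[c]=r[0]['at'][::-1];print(q,c,np.round(d[c],1),round(r[0]['score'],2),end=' ')
    print()
    if len(d)==2: X,e=tri(d);print('   ch',inv(X),np.round(e,1))
    elif d:  # intersect with rod plane y=-.145
        c=list(d)[0];o,v=ray(c,d[c]);o=inv(o);v=iv.apply(v);print('   plane',o+v*(-.145-o[1])/v[1])
E
python3 meas.py f
```

```text
11.8667 tcp [-0.0135 -0.1445  0.1654] grasp [ 0.0244 -0.1445  0.127 ] F ch [ 1.5  1.  -0.8] w 12.159128940306864 22.035412788391113
q [-0.44  0.05  2.31  1.38  0.36 -0.18]
rod scene [298.6 116.6] 0.55 rod top [304.5 184. ] 0.45 
   ch [ 0.0235 -0.146   0.24  ] [3.4 3.4]
rod_sleeve scene [299. 172.] 0.7 rod_sleeve top [302.2 204.7] 0.66 
   ch [ 0.016  -0.1456  0.1235] [3. 3.]
rod_foot scene [295.1 204.8] 0.6 
   plane [ 0.0204 -0.145   0.0414]
```

The sleeve is gripped (12–13 mm) and the camera foot height of about 41 mm agrees with a lid angle of about 1.13. Next I plan the swing with the lid held, then the lowering above the hole.

```bash
cat > rod.py <<'E'
from h import *
from scipy.optimize import fsolve
ch=np.load('ch.npy')
piv=lambda a:np.array([.105-.185*np.cos(a),-.145,.074+.185*np.sin(a)])
foot=lambda a,phi:piv(a)+.2*np.array([-np.sin(phi),0,-np.cos(phi)])
def ik(fx,fz,g=(1.,.3)): return fsolve(lambda v:(foot(*v)-[fx,-.145,fz])[[0,2]],g)
def rodpose(a,phi):
    Rr=R.from_euler('z',ch[2])*R.from_euler('y',phi)   # rotates -z toward -x
    return cw(ch,foot(a,phi)),Rr
def grab(a,phi,P,Q):   # rod->tool rigid transform
    F,Rr=rodpose(a,phi);return Rr.inv().apply(P-F),Rr.inv()*Q
def toolpose(a,phi,G):
    F,Rr=rodpose(a,phi);return F+Rr.apply(G[0]),Rr*G[1]
E
python3 - <<'E'
from rod import *
import pickle
s=read_state();P=np.array(s['tool_pos']);Q=R.from_rotvec(s['tcp_rot'])
G=grab(1.13,0,P,Q);pickle.dump((G[0],G[1].as_rotvec()),open('G.pkl','wb'))
phi=np.arcsin((piv(1.13)[0]+.050)/.2);print(phi,foot(1.13,phi))
n=15;w=[(*toolpose(1.13,phi*i/n,G),1,5) for i in range(1,n+1)]
for z in (.050,.044,.040):
    v=ik(-.050,z);print(z,v);w.append((*toolpose(*v,G),2,5))
plan(P,Q,w)
E
```

```text
0.3901635486485676 [-0.05       -0.145       0.05634688]
0.05 [1.08680089 0.35179086]
0.044 [1.04560553 0.31648205]
0.04 [1.01800694 0.29351275]
[[[0.0,-0.026,0.0],[-0.7,-0.0,-2.1],5]]
[[[0.0,-0.026,0.0],[-0.6,-0.0,-2.1],5]]
[[[0.0,-0.026,0.0],[-0.7,-0.0,-2.2],5]]
[[[0.0,-0.026,0.0],[-0.7,-0.0,-2.1],5]]
[[[0.001,-0.026,0.0],[-0.6,-0.0,-2.1],5]]
[[[-0.0,-0.026,0.0],[-0.7,-0.0,-2.1],5]]
[[[-0.0,-0.026,0.0],[-0.6,-0.0,-2.2],5]]
[[[-0.0,-0.026,0.0],[-0.7,-0.0,-2.1],5]]
[[[0.0,-0.026,0.0],[-0.7,-0.0,-2.1],5]]
[[[0.0,-0.026,0.0],[-0.6,-0.0,-2.1],5]]
[[[0.0,-0.026,0.0],[-0.7,-0.1,-2.1],5]]
[[[0.0,-0.026,0.0],[-0.7,0.0,-2.2],5]]
[[[0.001,-0.026,0.0],[-0.6,0.0,-2.1],5]]
[[[-0.0,-0.026,0.0],[-0.7,0.0,-2.1],5]]
[[[-0.0,-0.026,0.0],[-0.7,0.0,-2.1],5]]
[[[-0.0,0.019,0.0],[-3.4,-0.0,1.8],5],[[-0.0,0.019,0.0],[-3.5,-0.0,1.8],5]]
[[[-0.0,0.018,0.0],[-3.3,-0.0,1.7],5],[[-0.0,0.018,0.0],[-3.3,-0.0,1.7],5]]
[[[-0.0,0.011,0.0],[-2.2,-0.0,1.1],5],[[-0.001,0.011,0.0],[-2.3,-0.0,1.1],5]]
```

Call:
step_arm(
  targets=[
    [[0,-0.026,0],[-0.7,0,-2.1],5],
    [[0,-0.026,0],[-0.6,0,-2.1],5],
    [[0,-0.026,0],[-0.7,0,-2.2],5],
    [[0,-0.026,0],[-0.7,0,-2.1],5],
    [[0,-0.026,0],[-0.6,0,-2.1],5],
  ],
)

```text
time: 12.68
tool_pos: [0.5777, -0.1483, 0.1702]
tcp_rot: [-2.958, -0.103, -0.992]
wrist_force: [0.1, 4.5, 0.7]
width: 0.145
grip_force: 22.3
```

Call:
step_arm(
  targets=[
    [[0,-0.026,0],[-0.7,0,-2.1],5],
    [[0,-0.026,0],[-0.6,0,-2.2],5],
    [[0,-0.026,0],[-0.7,0,-2.1],5],
    [[0,-0.026,0],[-0.7,0,-2.1],5],
    [[0,-0.026,0],[-0.6,0,-2.1],5],
  ],
)

```text
time: 13.1
tool_pos: [0.5689, -0.1488, 0.1769]
tcp_rot: [-3.021, -0.104, -0.798]
wrist_force: [-0.4, 3.9, 0.3]
width: 0.141
grip_force: 22.3
```

Call:
step_arm(
  targets=[
    [[0,-0.026,0],[-0.7,0,-2.1],5],
    [[0,-0.026,0],[-0.7,0,-2.2],5],
    [[0,-0.026,0],[-0.6,0,-2.1],5],
    [[0,-0.026,0],[-0.7,0,-2.1],5],
    [[0,-0.026,0],[-0.7,0,-2.1],5],
  ],
)

```text
time: 13.52
tool_pos: [0.5611, -0.1493, 0.1847]
tcp_rot: [-3.07, -0.105, -0.601]
wrist_force: [-0.3, 3.6, 0.3]
width: 0.144
grip_force: 22.2
```

```bash
python3 meas.py g
```

```text
13.5167 tcp [-0.0399 -0.1444  0.1847] grasp [-0.0195 -0.1445  0.1347] F ch [-0.1  3.6  0.3] w 12.26366601000095 22.21811681985855
q [-0.38  0.04  2.14  0.28  0.63  0.92]
rod scene [298.9 118.9] 0.81 rod top [306.1 184.6] 0.49 
   ch [ 0.0241 -0.1485  0.2346] [2.5 2.5]
rod_sleeve scene [313.7 176.7] 0.6 
   plane [-0.0354 -0.145   0.135 ]
rod_foot scene [318.7 215.9] 0.68 
   plane [-0.0569 -0.145   0.0545]
```

View pics/g_s.png

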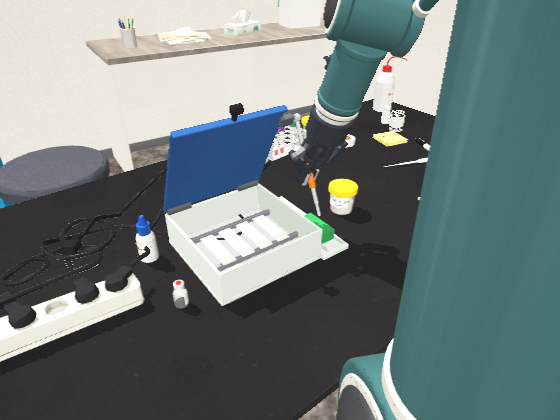

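The foot is at (318,215), over the block, and forces are small. Now I lower to about 5 mm above the block, easing the side force.

Call:
step_arm(
  targets=[
    [[0,0.019,0],[-3.4,-0.5,1.8],5],
    [[0,0.019,0],[-3.5,-0.5,1.8],5],
    [[0,0.018,0],[-3.3,0,1.7],5],
    [[0,0.018,0],[-3.3,0,1.7],5],
    [[0,0,0],[0,0,0],5],
  ],
)

```text
time: 14.33
tool_pos: [0.5515, -0.1497, 0.1728]
tcp_rot: [-3.044, -0.104, -0.719]
wrist_force: [-0.8, 2.3, -1.7]
width: 0.139
grip_force: 22.1
```

```bash
python3 meas.py h
python3 - <<'E'
from rod import *
import pickle
g=pickle.load(open('G.pkl','rb'));G=(g[0],R.from_rotvec(g[1]))
for c in('scene','top'): print(c,'hole',proj(c,cw(ch,(-.05,-.145,.035))),'foot@',proj(c,cw(ch,(-.05,-.145,.044))))
s=read_state();P=np.array(s['tool_pos']);Q=R.from_rotvec(s['tcp_rot'])
from scipy.optimize import least_squares
r=least_squares(lambda v:np.r_[(toolpose(*v,G)[0]-P)*1e3,(toolpose(*v,G)[1].inv()*Q).as_rotvec()*50],[1.05,.32]);print(r.x,foot(*r.x),r.fun.round(1))
w=[(*toolpose(*ik(-.05,z),G),1,5) for z in np.arange(.042,.025,-.002)]
plan(P,Q,w)
im=cv2.imread('pics/h_s.png')[190:250,280:360];cv2.imwrite('pics/h_crop.png',cv2.resize(im,(640,480),interpolation=cv2.INTER_CUBIC))
E
```

```text
14.3333 tcp [-0.0495 -0.1443  0.1728] grasp [-0.0253 -0.1444  0.1245] F ch [-0.6  2.3 -1.7] w 11.849447902532296 22.12947964668274
q [-0.41  0.01  2.21  0.41  0.53  0.79]
rod scene [302.4 120.2] 0.88 rod top [308.4 193.3] 0.69 
   ch [ 0.0086 -0.1473  0.2368] [0.4 0.4]
rod_sleeve top [307.2 226.9] 0.51 
   plane [-0.0257 -0.145   0.1089]
rod_foot scene [317.5 221.8] 0.87 
   plane [-0.0544 -0.145   0.0386]
scene hole [316.0270455  222.26616739] foot@ [316.24347079 218.64674931]
top hole [307.58081798 244.33364403] foot@ [307.83383911 243.67817404]
[1.0388824  0.31090821] [-0.05001368 -0.145       0.04302879] [-0.1 -0.4  0.2 -0.1 -0.4  0. ]
[[[0.002,0.013,-0.0],[-1.2,0.4,0.4],5]]
[[[0.0,0.012,-0.0],[-2.2,0.0,1.1],5]]
[[[0.0,0.011,-0.0],[-2.2,0.0,1.1],5]]
[[[0.0,0.011,-0.0],[-2.3,-0.0,1.1],5]]
[[[0.0,0.011,-0.0],[-2.2,-0.0,1.1],5]]
[[[0.0,0.011,-0.0],[-2.3,-0.0,1.1],5]]
[[[-0.0,0.011,-0.0],[-2.3,-0.0,1.1],5]]
[[[-0.0,0.011,-0.0],[-2.2,-0.0,1.0],5]]
[[[-0.0,0.01,-0.0],[-2.3,-0.0,1.1],5]]
```

View pics/h_crop.png

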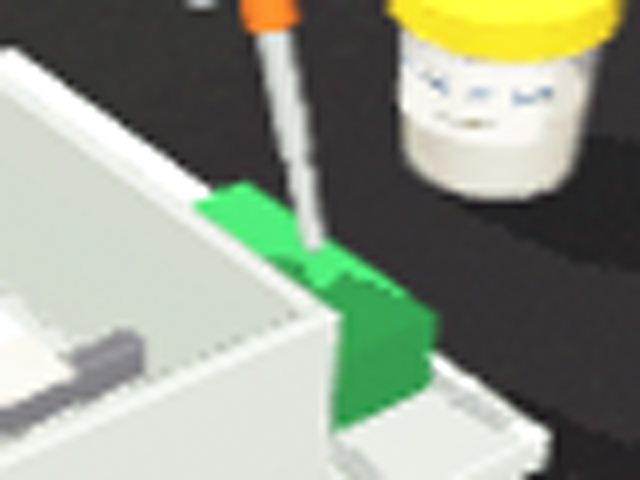

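The foot tip at crop (315,250) is about at the hole's row, just above the block, perhaps 2–3 mm to the front. I lower lightly while watching the force.

Call:
step_arm(
  targets=[
    [[0,0.012,0],[-1.2,-0.2,0.5],5],
    [[0,0.012,0],[-2.2,-0.2,1.1],5],
    [[0,0,0],[0,0,0],5],
  ],
)

```text
time: 14.98
tool_pos: [0.5504, -0.1496, 0.1711]
tcp_rot: [-3.034, -0.104, -0.759]
wrist_force: [1.6, -2.9, -3.0]
width: 0.144
grip_force: 22.0
```

Call:
step_arm(
  targets=[
    [[0,0.011,0],[-2.2,0,1.1],5],
    [[0,0,0],[0,0,0],5],
  ],
)

```text
time: 15.15
tool_pos: [0.5491, -0.1497, 0.1693]
tcp_rot: [-3.03, -0.104, -0.775]
wrist_force: [1.8, -1.0, -0.7]
width: 0.144
grip_force: 22.1
```

Call:
step_arm(
  targets=[
    [[0,0.006,0],[-1.1,0,0.5],5],
    [[0,0,0],[0,0,0],5],
  ],
)

```text
time: 15.32
tool_pos: [0.5483, -0.1498, 0.1683]
tcp_rot: [-3.027, -0.105, -0.783]
wrist_force: [2.1, -2.2, -0.0]
width: 0.146
grip_force: 22.2
```

Call:
step_arm(
  targets=[
    [[0,0.006,0],[-1.1,0,0.5],5],
    [[0,0,0],[0,0,0],5],
  ],
)

```text
time: 15.48
tool_pos: [0.5473, -0.1498, 0.1669]
tcp_rot: [-3.025, -0.105, -0.791]
wrist_force: [2.0, -3.7, -0.4]
width: 0.142
grip_force: 22.2
```

```bash
cat > est.py <<'E'
from rod import *
import pickle
from scipy.optimize import least_squares
g=pickle.load(open('G.pkl','rb'));G=(g[0],R.from_rotvec(g[1]))
s=read_state();P=np.array(s['tool_pos']);Q=R.from_rotvec(s['tcp_rot'])
# estimate from position only in x,z plane + orientation
def est(P,Q):
    r=least_squares(lambda v:np.r_[(toolpose(*v,G)[0]-P)*1e3,(toolpose(*v,G)[1].inv()*Q).as_rotvec()*5],[1.05,.32]);return r.x
if __name__=='__main__':
    v=est(P,Q);print(s['time'],v.round(3),(foot(*v)*1e3).round(1),'F',np.round(s['wrist_force'],1),np.round(s['torque'],2))
    snap('scene')
    r=tip_of('scene','rod_foot');print([(np.round(x['at'],1),round(x['score'],2)) for x in r[:1]])
    f=foot(*v)
    plan(P,Q,[(*toolpose(*ik(f[0],f[2]-.0015*i),G),1,5) for i in range(1,5)])
    print('x+');plan(P,Q,[(*toolpose(*ik(f[0]+.0015*i,f[2]),G),1,5) for i in range(1,4)])
E
python3 est.py
```

```text
15.4833 [0.997 0.276] [ -49.8 -145.    37. ] F [ 2.  -3.7 -0.4] [-0.41  0.12 -0.35]
[(array([220.9, 318.3]), 0.71)]
[[[0.003,0.001,-0.0],[-1.7,0.5,0.8],5]]
[[[0.0,0.009,-0.0],[-1.7,-0.0,0.8],5]]
[[[0.0,0.008,-0.0],[-1.7,-0.0,0.8],5]]
[[[0.0,0.008,-0.0],[-1.7,-0.0,0.9],5]]
x+
[[[0.003,-0.002,-0.0],[0.7,0.5,0.4],5]]
[[[0.0,0.006,-0.0],[0.7,0.0,0.4],5]]
[[[0.0,0.005,-0.0],[0.6,0.0,0.4],5]]
```

Call:
step_arm(
  targets=[
    [[0,0.006,0],[-1.7,0.3,0.8],5],
    [[0,0,0],[0,0,0],5],
  ],
)

```text
time: 15.75
tool_pos: [0.5457, -0.1499, 0.1648]
tcp_rot: [-3.022, -0.105, -0.798]
wrist_force: [1.8, -4.0, -0.2]
width: 0.142
grip_force: 22.3
```

Call:
step_arm(
  targets=[
    [[0,0.009,0],[-1.7,0,0.8],5],
    [[0,0,0],[0,0,0],5],
  ],
)

```text
time: 15.92
tool_pos: [0.5444, -0.15, 0.1631]
tcp_rot: [-3.018, -0.104, -0.811]
wrist_force: [1.0, -4.4, -0.3]
width: 0.145
grip_force: 22.2
```

```bash
python3 est.py; python3 meas.py i
python3 - <<'E'
import cv2,numpy as np
a=cv2.imread('pics/h_s.png')[100:250,270:350];b=cv2.imread('pics/i_s.png')[100:250,270:350]
c=np.hstack([cv2.resize(x,(320,600),interpolation=cv2.INTER_CUBIC) for x in(a,b)]);cv2.imwrite('pics/i_crop.png',c)
E
```

```text
15.9167 [0.971 0.256] [ -50.1 -145.    33.2] F [ 1.  -4.4 -0.3] [-0.46  0.21 -0.43]
[(array([222.9, 317.8]), 0.88)]
[[[0.002,0.007,-0.001],[-1.7,0.5,0.8],5]]
[[[0.0,0.008,0.0],[-1.7,-0.0,0.8],5]]
[[[0.0,0.008,0.0],[-1.7,-0.0,0.8],5]]
[[[0.0,0.008,0.0],[-1.7,-0.0,0.9],5]]
x+
[[[0.002,0.004,-0.001],[0.6,0.5,0.4],5]]
[[[0.0,0.006,0.0],[0.7,0.0,0.4],5]]
[[[0.0,0.006,0.0],[0.6,0.0,0.5],5]]
16.0167 tcp [-0.0565 -0.144   0.1631] grasp [-0.0295 -0.1441  0.1163] F ch [-0.3 -5.9 -0.6] w 12.191929968354845 22.286712527275085
q [-0.43  0.    2.26  0.55  0.47  0.63]
rod top [308.8 197. ] 0.61 
   plane [-0.0004 -0.145   0.2467]
rod_sleeve scene [314.6 184.3] 0.71 rod_sleeve top [307.6 227.4] 0.62 
   ch [-0.0307 -0.1476  0.1154] [3.7 3.7]
rod_foot scene [320.1 223.8] 0.8 rod_foot top [223.5 223. ] 0.7 
   ch [-0.058  -0.0352  0.1179] [87.1 87.1]
```

View pics/i_crop.png

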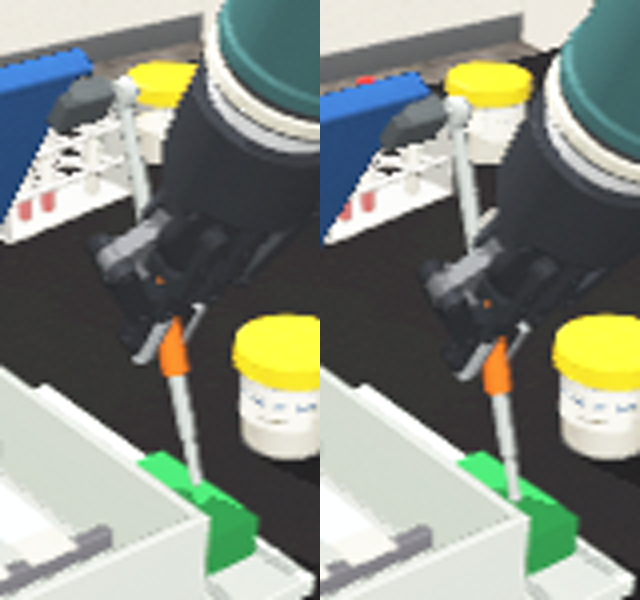

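The lid is following down (the pivot is lower in the right half) and the foot tip at about px (319,224) is at the block's top level, with low force. I continue lightly, with side relief.

Call:
step_arm(
  targets=[
    [[0,0.008,0],[-1.7,0.8,0.8],5],
    [[0,0,0],[0,0,0],5],
  ],
)

```text
time: 16.58
tool_pos: [0.5439, -0.1502, 0.1623]
tcp_rot: [-3.013, -0.105, -0.824]
wrist_force: [0.8, -0.5, 2.9]
width: 0.143
grip_force: 22.4
```

Call:
step_arm(
  targets=[
    [[0,0.008,0],[-1.7,0,0.8],5],
    [[0,0,0],[0,0,0],5],
  ],
)

```text
time: 16.75
tool_pos: [0.5435, -0.1503, 0.1618]
tcp_rot: [-3.009, -0.105, -0.838]
wrist_force: [-0.2, 0.6, 5.1]
width: 0.142
grip_force: 22.6
```

```bash
python3 est.py
```

```text
16.75 [0.962 0.25 ] [ -50.2 -145.    32. ] F [-0.2  0.6  5.1] [ 0.14 -0.1   0.01]
[(array([249.7, 240.9]), 0.61)]
[[[0.001,-0.005,-0.0],[-1.7,0.3,0.8],5]]
[[[-0.0,0.008,-0.0],[-1.7,-0.0,0.8],5]]
[[[-0.0,0.008,-0.0],[-1.7,-0.0,0.8],5]]
[[[-0.0,0.008,-0.0],[-1.7,-0.0,0.8],5]]
x+
[[[0.001,-0.007,-0.0],[0.6,0.3,0.4],5]]
[[[-0.0,0.005,-0.0],[0.7,-0.0,0.5],5]]
[[[-0.0,0.006,-0.0],[0.6,-0.0,0.4],5]]
```

Contact at about 5 N on the block top. I search lightly toward the back (+x).

Call:
step_arm(
  targets=[
    [[0,0.005,0],[0.6,0,0.4],5],
    [[0,0.006,0],[0.7,0,0.4],5],
  ],
)

```text
time: 17.02
tool_pos: [0.5441, -0.1502, 0.1613]
tcp_rot: [-3.005, -0.107, -0.852]
wrist_force: [-6.2, -3.5, 8.4]
width: 0.144
grip_force: 23.2
```

Call:
step_arm(
  targets=[
    [[0,0.005,0],[0.6,0,0.4],5],
    [[0,0.006,0],[0.7,0,0.4],5],
  ],
)

```text
time: 17.18
tool_pos: [0.545, -0.1501, 0.1607]
tcp_rot: [-3.0, -0.106, -0.867]
wrist_force: [-9.5, -2.9, 9.0]
width: 0.141
grip_force: 23.5
```

Call:
step_arm(
  targets=[
    [[0,0.005,0],[0.6,0,0.4],5],
    [[0,0.006,0],[0.7,0,0.4],5],
  ],
)

```text
time: 17.35
tool_pos: [0.5466, -0.15, 0.16]
tcp_rot: [-2.995, -0.105, -0.883]
wrist_force: [-0.6, -3.5, -1.9]
width: 0.139
grip_force: 22.5
```

```bash
python3 est.py
```

```text
17.35 [0.966 0.211] [ -42.1 -145.    30.6] F [-0.6 -3.5 -1.9] [-0.33  0.44 -0.29]
[(array([226. , 317.1]), 0.77)]
[[[0.001,0.004,-0.0],[-1.8,0.4,0.8],5]]
[[[-0.0,0.009,-0.0],[-1.8,-0.1,0.7],5]]
[[[-0.0,0.008,-0.0],[-1.8,0.0,0.8],5]]
[[[-0.0,0.008,-0.0],[-1.7,0.0,0.8],5]]
x+
[[[0.001,0.002,-0.0],[0.6,0.4,0.5],5]]
[[[-0.0,0.006,-0.0],[0.6,-0.0,0.4],5]]
[[[-0.0,0.006,-0.0],[0.5,-0.0,0.5],5]]
```

The force fell away, so the foot seems to have found the hole. I lower straight down in small steps.

Call:
step_arm(
  targets=[
    [[0,0.008,0],[-1.8,0.4,0.8],5],
    [[0,0,0],[0,0,0],5],
  ],
)

```text
time: 17.62
tool_pos: [0.546, -0.1501, 0.1581]
tcp_rot: [-2.99, -0.104, -0.895]
wrist_force: [4.3, 0.9, -2.9]
width: 0.143
grip_force: 22.1
```

Call:
step_arm(
  targets=[
    [[0,0.008,0],[-1.8,0,0.8],5],
    [[0,0,0],[0,0,0],5],
  ],
)

```text
time: 17.78
tool_pos: [0.545, -0.1502, 0.1566]
tcp_rot: [-2.987, -0.104, -0.906]
wrist_force: [4.1, 1.4, -3.2]
width: 0.145
grip_force: 22.1
```

```bash
python3 est.py
```

```text
17.7833 [0.945 0.188] [ -40.7 -145.    27.5] F [ 4.1  1.4 -3.2] [ 0.11 -0.16 -0.03]
[(array([226.7, 317.6]), 0.54)]
[[[-0.0,0.011,-0.001],[-1.8,0.2,0.8],5]]
[[[-0.0,0.008,0.0],[-1.8,0.0,0.7],5]]
[[[-0.0,0.009,0.0],[-1.8,0.0,0.8],5]]
[[[-0.0,0.008,0.0],[-1.8,-0.0,0.7],5]]
x+
[[[-0.0,0.009,-0.001],[0.5,0.2,0.5],5]]
[[[-0.0,0.006,0.0],[0.6,0.0,0.5],5]]
[[[-0.0,0.006,0.0],[0.5,0.0,0.5],5]]
```

Call:
step_arm(
  targets=[
    [[0,0.009,0],[-1.6,0,0.9],5],
    [[0,0,0],[0,0,0],5],
  ],
)

```text
time: 18.05
tool_pos: [0.544, -0.1503, 0.1549]
tcp_rot: [-2.982, -0.104, -0.92]
wrist_force: [3.2, 2.2, -2.3]
width: 0.145
grip_force: 22.2
```

Call:
step_arm(
  targets=[
    [[0,0.008,0],[-1.7,0,0.9],5],
    [[0,0,0],[0,0,0],5],
  ],
)

```text
time: 18.22
tool_pos: [0.543, -0.1504, 0.1532]
tcp_rot: [-2.979, -0.104, -0.931]
wrist_force: [2.6, 2.7, -0.8]
width: 0.142
grip_force: 22.3
```

Call:
step_arm(
  targets=[
    [[0,0.008,0],[-1.7,0,0.9],5],
    [[0,0,0],[0,0,0],5],
  ],
)

```text
time: 18.38
tool_pos: [0.542, -0.1505, 0.1514]
tcp_rot: [-2.975, -0.104, -0.943]
wrist_force: [0.7, 2.7, 0.5]
width: 0.147
grip_force: 22.4
```

```bash
python3 est.py
```

```text
18.3833 [0.912 0.16 ] [ -40.2 -145.    22.8] F [0.7 2.7 0.5] [0.35 0.07 0.26]
[(array([229.1, 317.5]), 0.68)]
[[[-0.0,0.014,-0.001],[-1.8,0.1,0.8],5]]
[[[-0.0,0.008,0.0],[-1.8,0.0,0.7],5]]
[[[-0.0,0.008,0.0],[-1.8,0.0,0.7],5]]
[[[-0.0,0.008,0.0],[-1.8,0.0,0.8],5]]
x+
[[[-0.0,0.013,-0.001],[0.5,0.1,0.5],5]]
[[[-0.0,0.006,0.0],[0.5,0.0,0.5],5]]
[[[-0.0,0.006,0.0],[0.4,0.0,0.5],5]]
```

Call:
step_arm(
  targets=[
    [[0,0.008,0],[-1.7,-0.3,0.8],5],
    [[0,0,0],[0,0,0],5],
  ],
)

```text
time: 18.65
tool_pos: [0.5412, -0.1505, 0.1499]
tcp_rot: [-2.971, -0.104, -0.955]
wrist_force: [-1.1, 2.6, 1.7]
width: 0.141
grip_force: 22.6
```

Call:
step_arm(
  targets=[
    [[0,0.006,0],[-1.2,-0.2,0.6],5],
    [[0,0,0],[0,0,0],5],
  ],
)

```text
time: 18.82
tool_pos: [0.5409, -0.1506, 0.1493]
tcp_rot: [-2.968, -0.103, -0.965]
wrist_force: [-0.9, 4.0, 3.3]
width: 0.146
grip_force: 22.7
```

```bash
python3 est.py
```

```text
18.8167 [0.898 0.148] [ -39.7 -145.    20.9] F [-0.9  4.   3.3] [0.39 0.13 0.25]
[(array([228.2, 316.1]), 0.89)]
[[[0.001,0.011,-0.001],[-1.8,0.1,0.7],5]]
[[[-0.0,0.008,0.0],[-1.8,0.0,0.8],5]]
[[[-0.0,0.008,0.0],[-1.8,0.0,0.7],5]]
[[[-0.0,0.008,0.0],[-1.8,0.0,0.8],5]]
x+
[[[0.001,0.01,-0.001],[0.5,0.2,0.5],5]]
[[[-0.0,0.006,0.0],[0.4,-0.0,0.5],5]]
[[[-0.0,0.007,0.0],[0.5,-0.0,0.5],5]]
```

Call:
step_arm(
  targets=[
    [[0,0.006,0],[-1.2,-0.3,0.6],5],
    [[0,0,0],[0,0,0],5],
  ],
)

```text
time: 19.08
tool_pos: [0.5408, -0.1505, 0.1489]
tcp_rot: [-2.965, -0.104, -0.977]
wrist_force: [-2.9, 3.2, 6.6]
width: 0.145
grip_force: 23.1
```

Call:
step_arm(
  targets=[
    [[0,0.004,0],[-1.2,0,0.6],5],
    [[0,0,0],[0,0,0],5],
  ],
)

```text
time: 19.25
tool_pos: [0.5406, -0.1506, 0.1486]
tcp_rot: [-2.962, -0.104, -0.984]
wrist_force: [-6.6, 5.1, 11.2]
width: 0.145
grip_force: 23.6
```

```bash
python3 est.py; python3 meas.py j
python3 - <<'E'
import cv2,numpy as np
b=cv2.imread('pics/j_s.png')[190:250,280:360];cv2.imwrite('pics/j_crop.png',cv2.resize(b,(640,480),interpolation=cv2.INTER_CUBIC))
E
```

```text
19.25 [0.894 0.143] [ -39.4 -145.    20.3] F [-6.6  5.1 11.2] [0.66 0.1  0.4 ]
[(array([230.6, 316. ]), 0.62)]
[[[0.001,0.003,0.0],[-1.8,0.1,0.7],5]]
[[[0.0,0.008,0.0],[-1.8,0.0,0.8],5]]
[[[0.0,0.008,0.0],[-1.8,0.0,0.7],5]]
[[[-0.0,0.008,0.0],[-1.8,0.0,0.7],5]]
x+
[[[0.001,0.002,0.0],[0.5,0.1,0.5],5]]
[[[0.0,0.006,0.0],[0.4,0.0,0.5],5]]
[[[0.0,0.007,0.0],[0.4,0.0,0.6],5]]
19.35 tcp [-0.0603 -0.1444  0.1486] grasp [-0.028  -0.1444  0.1053] F ch [-5.8  4.9 11.9] w 12.465144910522623 23.58334869146347
q [-0.47  0.01  2.33  0.95  0.38  0.21]
rod scene [307.5 133.5] 0.89 rod top [310.2 207.1] 0.67 
   ch [-0.0108 -0.1465  0.2165] [0.8 0.8]
rod_sleeve scene [316.  191.3] 0.53 rod_sleeve top [308.4 229.8] 0.43 
   ch [-0.0331 -0.1499  0.0997] [4. 4.]
rod_foot scene [316.3 229.6] 0.59 
   plane [-0.0522 -0.145   0.0177]
```

View pics/j_crop.png

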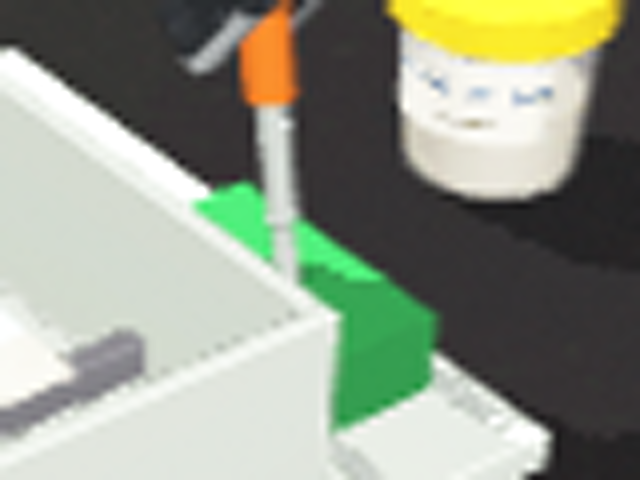

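The rod has gone about 12 mm below the surface contact and meets the floor at about 11 N. The pivot (-11, 216) gives a lid angle of about 0.89, and the picture shows the foot sunk in the hole at crop (285,280). I ease the push, open, and check before retreating.

Call:
step_arm(
  targets=[
    [[0,-0.004,0],[1.2,-0.3,-0.6],5],
    [[0,-0.004,0],[0.8,-0.3,-0.4],5],
    [[0,0,0],[0,0,0],15],
    [[0,0,0],[0,0,0],25],
    [[0,0,0],[0,0,0],35],
  ],
)

```text
time: 20.17
tool_pos: [0.5405, -0.1501, 0.1484]
tcp_rot: [-2.968, -0.103, -0.968]
wrist_force: [0.2, -0.2, -0.2]
width: 0.407
grip_force: 0.0
```

Call:
step_arm(
  targets=[
    [[0,0,0],[0,0,0],40],
    [[0,0,0],[0,0,0],40],
    [[0,0,0],[0,0,0],40],
  ],
)

```text
time: 20.42
tool_pos: [0.5405, -0.1499, 0.1485]
tcp_rot: [-2.967, -0.103, -0.968]
wrist_force: [0.1, -0.3, -0.4]
width: 0.472
grip_force: 0.0
```

```bash
python3 meas.py k
```

```text
20.4167 tcp [-0.0604 -0.1437  0.1485] grasp [-0.0286 -0.1437  0.1049] F ch [ 0.1 -0.3 -0.4] w 40.266217303958705 0.0
q [-0.46  0.01  2.33  0.91  0.38  0.25]
rod scene [305.3 133.1] 0.69 rod top [310.7 206. ] 0.62 
   ch [-0.0076 -0.1463  0.216 ] [2.8 2.8]
rod_sleeve scene [312.2 191. ] 0.82 rod_sleeve top [155.8 211.1] 0.66 
   ch [-0.0769  0.0389  0.2495] [120. 120.]
rod_foot scene [315.  228.8] 0.69 rod_foot top [229.5 239.1] 0.27 
   ch [-0.0732 -0.0315  0.1054] [69.4 69.4]
```

The rod stays put with zero force. Retreating.

Call:
step_arm(
  targets=[
    [[0,0,0],[0,0,-12],40],
    [[0,0,0],[0,0,-20],40],
    [[0,0,0],[0,0,-25],40],
    [[0,0,0],[0,0,-30],40],
    [[0,0,0],[0,0,-30],40],
  ],
)

```text
time: 21.23
tool_pos: [0.4707, -0.154, 0.2433]
tcp_rot: [-2.968, -0.104, -0.966]
wrist_force: [-0.0, -1.8, 0.6]
width: 0.466
grip_force: 0.0
```

Call:
step_arm(
  targets=[
    [[0,0,0],[0,0,-30],40],
    [[0,0,0],[0,0,-20],40],
    [[0,0,0],[0,0,0],40],
    [[0,0,0],[0,0,0],40],
    [[0,0,0],[0,0,0],40],
  ],
)

```text
time: 21.65
tool_pos: [0.4422, -0.156, 0.2827]
tcp_rot: [-2.967, -0.103, -0.968]
wrist_force: [-0.1, -0.2, -0.4]
width: 0.468
grip_force: 0.0
```

```bash
python3 meas.py l
python3 - <<'E'
import cv2
b=cv2.imread('pics/l_s.png')[90:270,180:420];cv2.imwrite('pics/l_crop.png',cv2.resize(b,(800,600),interpolation=cv2.INTER_CUBIC))
E
```

```text
21.65 tcp [-0.1589 -0.1434  0.2827] grasp [-0.1271 -0.1434  0.2391] F ch [-0.1 -0.2 -0.4] w 39.99202136029167 0.0
q [-0.61 -0.39  2.36  0.58  0.74  0.54]
rod scene [308.7 130.8] 0.96 rod top [354.5 218.3] 0.59 
   ch [-0.0231 -0.1887  0.2171] [39. 39.]
rod_sleeve scene [315.5 187.9] 0.9 rod_sleeve top [308.6 231.8] 0.5 
   ch [-0.0376 -0.1468  0.1104] [1.9 1.9]
rod_foot scene [315.9 230.3] 0.93 rod_foot top [306.2 249.7] 0.65 
   ch [-0.0583 -0.1399  0.0215] [1.1 1.1]
```

View pics/l_crop.png

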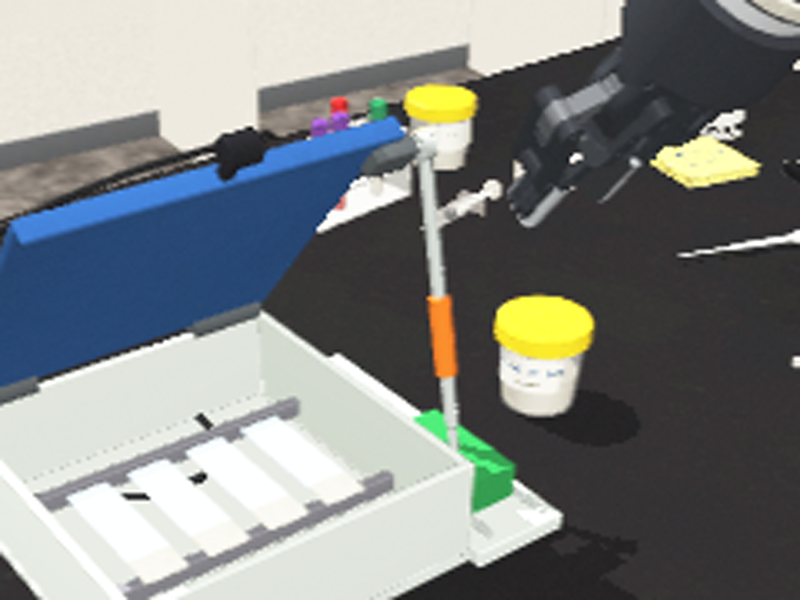

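The picture shows the lid standing on the rod with the foot in the block, the gripper clear and the cup untouched. One check that the lid didn't shift between easing off and now.

Run:
```python
from rod import *
L=cv2.imread('pics/l_s.png');
t=L[112:134,290:313]; t2=L[120:146,238:262]
for n in 'jkl':
    I=cv2.imread(f'pics/{n}_s.png')
    r=cv2.matchTemplate(I[90:160,220:340],t,cv2.TM_CCOEFF_NORMED);m=cv2.minMaxLoc(r);print(n,m[1],m[3])
    r=cv2.matchTemplate(I[90:170,220:340],t2,cv2.TM_CCOEFF_NORMED);m=cv2.minMaxLoc(r);print('  ',m[1],m[3])
for a in (.86,.88,.90,.92,.94,.98): print(a,proj('scene',cw(ch,piv(a))).round(1))
for z in (.023,.029,.035): print(z,ik(-.05,z,(.9,.2)))
```

```text
j 0.998437225818634 (70, 22)
   0.996972382068634 (18, 30)
k 0.9999260902404785 (70, 22)
   0.9999339580535889 (18, 30)
l 1.0 (70, 22)
   1.0 (18, 30)
0.86 [308.9 135.7]
0.88 [308. 134.]
0.9 [307.1 132.4]
0.92 [306.2 130.7]
0.94 [305.2 129.2]
0.98 [303.3 126.1]
0.023 [0.90029922 0.20159023]
0.029 [0.94184322 0.23292434]
0.035 [0.98341406 0.26548764]
```

```bash
python3 -c "from workcell import *; print(finish_job())"
```

```text
the job is handed in; nothing more can be done
None
```

The lid stands propped at about 0.90 rad with the rod's foot seated about 12 mm down in the block's hole; the gripper is clear, nothing around the chamber was touched, and the job was handed in at about 22 s.

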